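Take the stack down and put each thing in its place

TASK

Somebody has piled four things up on the worktop. Take the pile apart and put each thing in its own place: the food box lengthwise on the rectangular wooden board and centred on it, the tin in the middle of the round cork coaster, the spice jar down in the round recess of the square wooden stand, and the steel seasoning pot inside the brown tray, about its middle and clear of its walls. Keep everything upright, let go of it, and leave the loose wide tin and roll of tape where they are.

Things in the scene. Friction and masses are not known exactly. Their poses are not given: they have to be found in the camera images.
- food_box: Bottom of the pile: a long steel food box with a grey lid that is fixed shut, 66 (x) x 156 (y, with a black clip at each end) x 52 mm high, 0.25 to 0.5 kg. Steel sides 64 mm apart and 42 mm high, above them the 66 mm wide, 10 mm thick lid. Origin at the centre of its underside; y is its long axis, z up. Grasp it across x once nothing stands on it.
- tin: Short round food tin with a label, 58 mm diameter, 72 mm high, 0.18 kg. At the start it stands on one end of the food box (the -y end, 37 mm from the box's centre). Origin at the centre of its underside, z up; solid.
- spice_jar: Slim round glass spice jar with a red screw cap that is fixed on, 45 mm diameter at the cap (the top 21 mm), about 43 mm at the body, 106 mm high, 0.11 kg. At the start it stands on the tin, its foot 124 mm above the worktop and its top 230 mm above it. Origin at the centre of its underside, z up.
- pot: Small round steel seasoning pot with a domed, knobbed lid (fixed on), 54 mm diameter over the body (9 to 37 mm above its underside), 56 mm over the lid, 62 mm high, 0.12 kg. At the start it stands on the other end of the food box (the +y end, 40 mm from the box's centre), beside the tin. Origin at the centre of its underside, z up.
- board: Place of the food box: plain rectangular wooden board, fixed, 96 (x) x 180 (y) x 12 mm, flat top without rim. Origin at the centre of its underside (its top is at z = 12 mm); y is its long axis.
- coaster: Place of the tin: round cork coaster, fixed, 100 mm diameter, 8 mm thick, flat top. Origin at the centre of its underside.
- stand: Place of the spice jar: square dark wooden stand, fixed, 90 x 90 x 20 mm, with a round recess of 65 mm diameter and 10 mm depth in its middle (recess floor at z = 10 mm). Origin at the centre of its underside.
- tray: Place of the seasoning pot: shallow dark brown tray, fixed, 131 (x) x 191 (y) mm over its rims, which are 23 mm high. Its flat floor, 4 mm thick, is 94 (x) x 154 (y) mm between the walls, so fingers that straddle the pot have more room along y. Origin at the centre of its underside; y is its long axis.
- wide_tin: Bystander, loose, to be left alone: wide low tin, 75 mm diameter, 58 mm high, standing on the worktop. Origin at the centre of its underside.
- tape: Bystander, loose, to be left alone: roll of brown tape lying flat, 93 mm diameter, 48 mm high. Origin at the centre of its underside.
Things that resemble listed ones, but are neither listed nor needed, are in the scene too. What is shaped like the spice_jar but orange or purple is not meant.

How it is judged:
By the outcome, as a careful person would: the job done as asked, in the order asked, and still so for the second after the job is handed in, with the robot touching nothing.
It also fails if it takes over 104 s, if anything falls off the work surface, if the arm or the gripper's body presses on something with over 40 N, if the wrist force passes 120 N, or if a joint passes its speed limit or range.

ROBOT

A 6-joint arm with a two-finger parallel gripper is mounted at the origin on a cart in front of the work surface, level with it; the furniture and walls round the work are solid. World frame = base frame: x ahead of the robot, y to its left, z up, the work surface at z = 0. Lengths are in mm, angles in rad, forces in N, time in s.
With the tool pointing down it reaches from about 250 to 725 mm from the base axis. Payload 9.7 kg.
Tool frame: the origin (TCP) lies at the very end of the fingers, on their centre line; the grasp point (between the pads) lies 19 mm behind it; z points along the fingers, y is the line along which they close (so a half turn about z gives the same grasp; the last joint's range is limited). The gripper opens to 85 mm and grips with 20 to 120 N. Pads are 22 mm wide; open, the fingers measure 114 mm over their backs; the gripper's body (76 mm by 85 mm) begins 54 mm behind the grasp point. The pads swing forward as they close: fully open they stand 13 mm farther back than shut.
Start: joints at [-1.276, 0.087, 0.176, 1.66, 0, 1.571], TCP at [159.799, -526.271, 231.284] pointing down, gripper open.
Joint ranges: [-3.13, 3.13], [-0.85, 1.81], [-1.15, 1.24], [-2.2, 2.28], [-1.44, 1.52], [-3.14, 3.14]. Speed limits (rad/s): [2.22, 2.22, 2.57, 3.14, 3.14, 3.14].

INTERFACE

Orientations are given as [roll, pitch, yaw] about the fixed x, y, z axes, in that order (R = Rz(yaw) Ry(pitch) Rx(roll)).
In Python, from rig import robot gives the robot as it stands. The module is installed in compiled form; this text tells all that it offers.
- The arm moves only by the tool jog_arm, never from a script. Its argument "commands" is a list of rows, each a list of 7 numbers: the shift along the tool's x, y, z as a fraction of full scale, then the turn, a rotation vector about the tool's x, y, z as a fraction of full scale, then the opening, from 0 (shut) to 1 (fully open). In form: [[x, y, z, rx, ry, rz, grip], ...]. A call has exactly 5 rows; each row is the pose to reach, as a shift and turn from the pose commanded when the call began, along the tool's axes at that moment; what a row does not reach only later rows make up. Full scale, the value 1, is 0.2 m for a shift and pi/4 rad for a turn. A row lasts 1/10 s, in which the tool goes at most 50 mm and 8.59 degrees, less where a joint would pass 70% of its speed; a pose out of reach is approached as far as the arm can. A call with a number of a shift or a turn outside -1 to 1 is refused whole. A call with a gripper value outside its range is refused whole. The fingers move at their own pace and stop on an object; "force" is the grip in N (left out, the last holds). Time passes only in rows, so rows that repeat a pose let the fingers close, or fill a call up. It gives the time, the measured TCP pose, the force, the opening and the grip force at its end, in the units of the state.
- robot.get_state(): the state, without advancing time (a new reading comes with each control period).
- robot.get_image(name): name is "scene" or "top" or "wrist"; returns a dict with "pixels" (420x560x3 uint8, red, green, blue), "camera_matrix" (3x3 intrinsics, pixels), "dist" ([k1, k2, p1, p2, k3] as OpenCV has them; the pictures are not rectified), "rvec" (rotation vector, rad) and "tvec" (3), from world to camera coordinates, as OpenCV has them. Camera axes: x right, y down, z forward; pixel columns grow to the right and rows downward; lengths in mm; the calibration is good to about 2 mm. A picture is of the moment at which its call begins. There is no depth.
- robot.close_job(): hands the job in; it is judged then, once.
The state is a dict: "time_s": time; "q": joint angles; "qvel": joint speeds; "joint_efforts": joint torques, N m; "position": TCP position; "tcp_rot": TCP orientation; "force": force on the tool from outside, world axes, zero at the start; "torque": the same for the moment, N m; "width": finger opening in mm; "finger_force": force on a finger pad.
Only numpy, scipy, OpenCV 4.12 (cv2) and the standard library are available. Lean on these libraries where they do the work, as an engineer would, in place of code of your own. Each camera call takes 0.05 s, during which the arm holds its last target. There are 200 camera calls.

## Working session

There is one attempt and no reset: what is moved stays moved. The work goes in short steps, Python scripts to look and compute and a tool call to move; the robot and the scene stay as the last step left them, time stands still between calls to the robot, and variables do not carry over. Pictures are saved under pics/ and viewed, at most 14 in all, crops included, and the job is handed in when it is done.

Besides the shell and the picture viewer there is one more tool, called after "Emit:" by a JSON object that holds its "fn" and its "kwargs". jog_arm: Moves the arm, as the interface text tells. Its arguments: {"type":"object","properties":{"commands":{"type":"array","items":{"type":"array","items":{"type":"number"}}},"force":{"type":"number"}},"required":["commands"]}

```bash
mkdir -p pics
python3 - <<'E'
from rig import robot
import cv2,json,pickle
s=robot.get_state();print({k:s[k] for k in('time_s','position','tcp_rot','width','force')})
d={}
for n in('scene','top'):
    im=robot.get_image(n);d[n]=im
    cv2.imwrite(f'pics/{n}0.png',cv2.resize(im['pixels'][:,:,::-1],(800,600),interpolation=cv2.INTER_CUBIC))
    print(n,im['camera_matrix'],im['dist'],im['rvec'],im['tvec'])
pickle.dump(d,open('d0.pkl','wb'))
E
```

```text
{'time_s': 0.0, 'position': array([ 159.73351563, -526.05168894,  230.56848823]), 'tcp_rot': array([-3.14022940e+00,  2.45778271e-05,  2.94830563e-01]), 'width': 85.68718999628207, 'force': array([ 0.17595239, -0.59514736, -0.34423505])}
scene [[517.25099059   0.         278.51694665]
 [  0.         517.25099059 213.0531378 ]
 [  0.           0.           1.        ]] [0.00627189 0.         0.         0.         0.        ] [ 0.86644991 -2.22515369  1.39230009] [ 418.37535098  318.04944812 1038.35241544]
top [[455.73544089   0.         274.28553818]
 [  0.         455.73544089 216.27394427]
 [  0.           0.           1.        ]] [-0.02164434  0.          0.          0.          0.        ] [ 2.16792003 -2.22673164  0.07079671] [ -39.60587996  599.29957569 1195.89365507]
```

View pics/scene0.png

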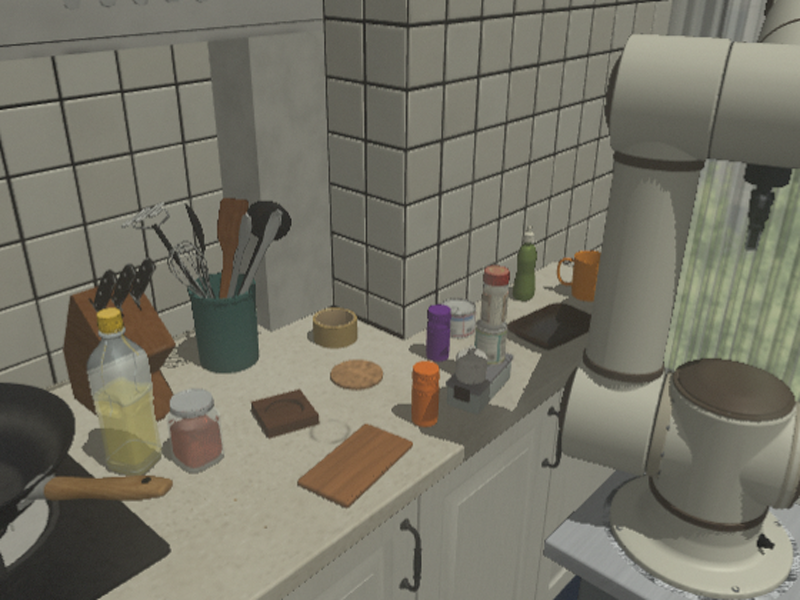

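View pics/top0.png

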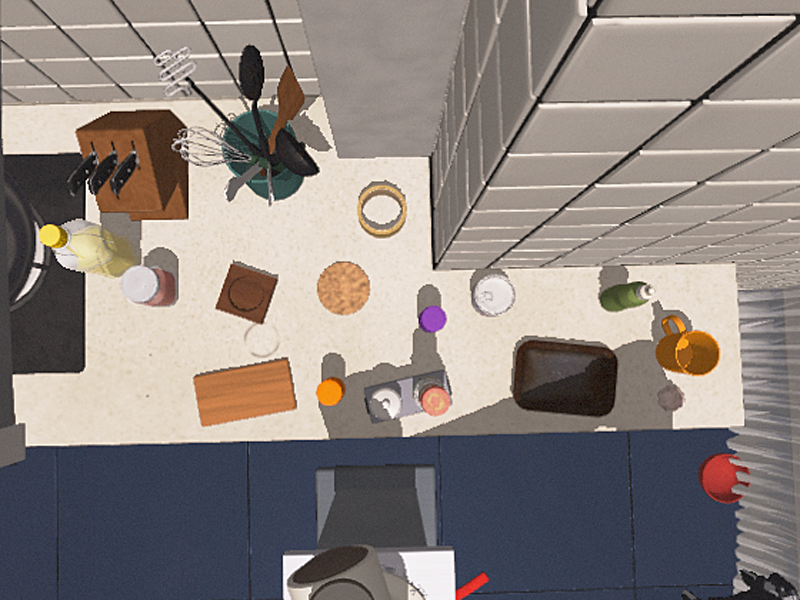

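The top picture shows the pile at about (405,397) in the 800×600 view: pot left, jar/tin right. The board is at (245,392), coaster (343,287), stand (247,292), tray (566,377), wide tin (493,294), tape (382,209). Candidates for the jar are the red cap on the pile (435,400), the orange one (330,392) and the purple one (432,318). The red-capped one is the one meant. I'll check it in close crops.

```bash
cat > h.py <<'E'
import numpy as np,cv2
def ray(im,uv):
    K,D=np.array(im['camera_matrix']),np.array(im['dist'])
    R=cv2.Rodrigues(np.array(im['rvec'],float))[0];t=np.array(im['tvec']).ravel()
    n=cv2.undistortPoints(np.array(uv,float).reshape(-1,1,2),K,D).reshape(-1,2)
    return -R.T@t,np.c_[n,np.ones(len(n))]@R
def world(im,uv,z):
    c,d=ray(im,uv);z=np.broadcast_to(z,len(d))
    return c+d*((z-c[2])/d[:,2])[:,None]
def pix(im,P):
    return cv2.projectPoints(np.array(P,float).reshape(-1,3),np.array(im['rvec'],float),np.array(im['tvec'],float),np.array(im['camera_matrix']),np.array(im['dist']))[0].reshape(-1,2)
def crop(im,x0,y0,w,h,s,f):
    c=np.ascontiguousarray(im['pixels'][y0:y0+h,x0:x0+w,::-1])
    cv2.imwrite(f,cv2.resize(c,None,fx=s,fy=s,interpolation=cv2.INTER_CUBIC))
E
python3 - <<'E'
import pickle,cv2,numpy as np
from h import *
d=pickle.load(open('d0.pkl','rb'))
crop(d['top'],125,170,200,140,4,'pics/c1.png')
a=d['top']['pixels'][220:300,250:450,::-1];b=d['scene']['pixels'][180:300,280:420,::-1]
cv2.imwrite('pics/c2.png',np.vstack([cv2.resize(a,(700,280),interpolation=2),cv2.resize(b,(350,300),interpolation=2) if 0 else cv2.copyMakeBorder(cv2.resize(b,(373,320),interpolation=2),0,0,0,327,0)]))
E
```

```text
(no output)
```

View pics/c1.png

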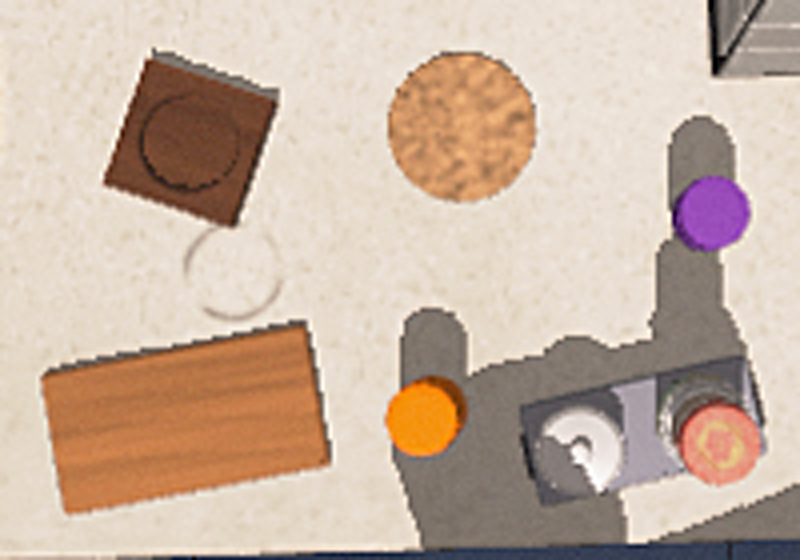

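View pics/c2.png

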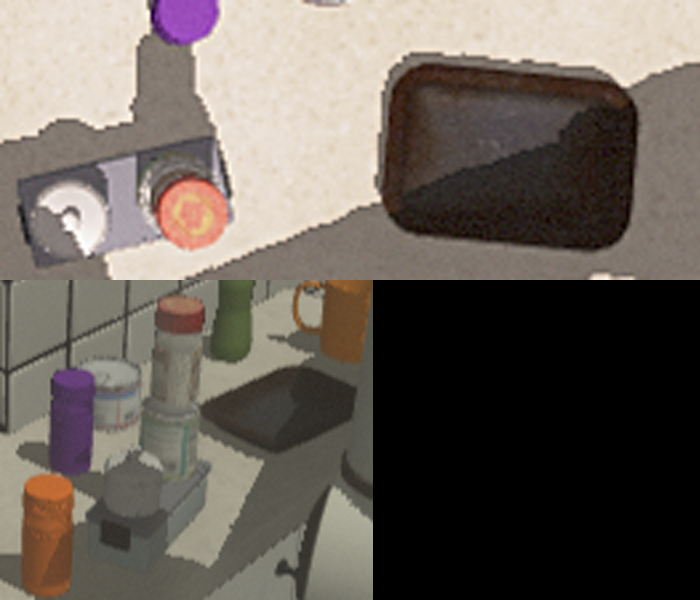

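Crop 1 confirms that the red-capped jar is at crop px (720,443), on the tin. The pot is at (580,449) on the box's left end, the orange decoy at (424,417) and the purple one at (712,213). The scene view also shows the red cap on top of the pile.

```bash
cat > m.py <<'E'
import pickle
from h import *
d=pickle.load(open('d0.pkl','rb'));T=d['top'];S=d['scene']
f1=lambda p:(np.array(p,float)+.5)/4-.5+[125,170]
f2=lambda p:(np.array(p,float)+.5)/3.5-.5+[250,220]
def show(n,P):
    c=P.mean(0);e=np.diff(np.vstack([P,P[:1]]),axis=0)
    print(n,c.round(1),'edges',np.hypot(e[:,0],e[:,1]).round(1),'ang',np.degrees(np.arctan2(e[:,1],e[:,0])).round(1))
show('stand',world(T,f1([(152,60),(277,97),(237,227),(105,184)]),20))
print('recess',world(T,f1([(190,142)]),20))
print('coaster',world(T,f1([(462,127),(388,127),(536,127)]),8).round(1))
show('board',world(T,f1([(42,375),(305,326),(330,463),(66,514)]),12))
show('box',world(T,f1([(522,406),(742,358),(765,455),(543,503)]),52))
print('pot knob',world(T,f1([(580,448)]),60),'lid',world(T,f1([(580,450),(537,450),(622,450)]),42).round(1))
print('jar',world(T,f1([(720,443),(679,443),(761,443)]),230).round(1))
print('orange',world(T,f1([(424,417)]),106),'purple',world(T,f1([(712,213)]),106))
show('tray',world(T,f2([(388,59),(638,88),(629,252),(380,222)]),23))
g=lambda p:(np.array(p,float)-[0,280]+.5)*(140/373)-.5+[280,180]
print('jar from scene', world(S,g([(181,305),(157,310),(205,310)]),230).round(1))
print('cams',ray(T,[(0,0)])[0],ray(S,[(0,0)])[0])
q=(np.array([(493,294)])+.5)*.7-.5;print('wide',world(T,q,58));q=(np.array([(382,209)])+.5)*.7-.5;print('tape',world(T,q,48))
E
python3 m.py
```

```text
stand [634.7 213.   20. ] edges [87.1 90.2 92.4 88. ] ang [-108.   161.9   70.5  -21.5]
recess [[634.69479758 214.83736006  20.        ]]
coaster [[641.   34.9   8. ]
 [642.3  84.5   8. ]
 [639.7 -14.8   8. ]]
board [451.  222.1  12. ] edges [177.4  92.1 177.6  93.2] ang [ -81.  -170.7   99.4    9.1]
box [438.7 -79.6  52. ] edges [144.7  63.7 145.6  63.3] ang [ -79.3 -168.4  100.5   10.8]
pot knob [[429.31163159 -38.85033454  60.        ]] lid [[426.5 -38.7  42. ]
 [427.2 -11.   42. ]
 [425.7 -65.9  42. ]]
jar [[ 444.7 -115.9  230. ]
 [ 445.3  -93.5  230. ]
 [ 444.  -138.2  230. ]]
orange [[454.77738219  55.85495214 106.        ]] purple [[ 574.93600733 -124.15586392  106.        ]]
tray [ 463.1 -371.2   23. ] edges [191.3 123.8 189.6 122.8] ang [-98.2 174.3  81.5  -4.9]
jar from scene [[ 442.8 -116.9  230. ]
 [ 452.2  -92.2  230. ]
 [ 419.9 -122.6  230. ]]
cams [ 530.83180241  -43.99295498 1227.66952346] [-218.97995828  871.80560561  739.16972904]
wide [[ 618.33360998 -238.13073577   58.        ]]
tape [[780.45086324 -41.88845465  48.        ]]
```

```bash
cat > plan.py <<'E'
# plan.py x,y,z,yaw ... : per call, end shift/turn in tool fractions, from measured pose
import sys,numpy as np
from rig import robot
s=robot.get_state();p=np.array(s['position']);a=np.degrees(s['tcp_rot'][2])
print('t',round(s['time_s'],2),'at',p.round(1),'rot',np.degrees(s['tcp_rot']).round(2),'w',round(s['width'],1),'ff',s['finger_force'],'F',np.round(s['force'],1))
for w in sys.argv[1:]:
    x,y,z,b=map(float,w.split(','));d=np.array([x,y,z])-p;c,n=np.cos(np.radians(a)),np.sin(np.radians(a))
    t=np.array([c*d[0]+n*d[1],n*d[0]-c*d[1],-d[2]])/200;r=-(b-a)/45
    print(w,t.round(3),round(r,3),'' if max(abs(t).max(),abs(r))<=1 else 'TOO FAR');p=np.array([x,y,z]);a=b
E
python3 plan.py 250,-390,280,-15 345,-250,285,-47 444.5,-116,285,-79.4 444.5,-116,172,-79.4
```

```text
t 0.1 at [ 159.8 -526.1  230.7] rot [-179.93    0.     16.89] w 85.4 ff 0.0 F [ 0.5 -0.2  0.5]
250,-390,280,-15 [ 0.629 -0.52  -0.247] 0.709 
345,-250,285,-47 [ 0.278 -0.799 -0.025] 0.711 
444.5,-116,285,-79.4 [-0.151 -0.821 -0.   ] 0.72 
444.5,-116,172,-79.4 [ 0.    -0.     0.565] -0.0
```

Emit:
{"fn": "jog_arm", "kwargs": {"commands": [[0.126,-0.104,-0.05,0,0,0.142,1],[0.252,-0.208,-0.1,0,0,0.284,1],[0.378,-0.312,-0.15,0,0,0.426,1],[0.504,-0.416,-0.2,0,0,0.568,1],[0.63,-0.52,-0.25,0,0,0.71,1]]}}

```text
time_s: 0.6
position: [250.6, -388.9, 281.4]
tcp_rot: [-3.141, 0.0, -0.268]
force: [0.5, -1.4, -0.2]
width: 85.7
finger_force: 0.0
```

Emit:
{"fn": "jog_arm", "kwargs": {"commands": [[0.056,-0.16,-0.005,0,0,0.142,1],[0.112,-0.32,-0.01,0,0,0.284,1],[0.168,-0.48,-0.015,0,0,0.426,1],[0.224,-0.64,-0.02,0,0,0.568,1],[0.28,-0.8,-0.025,0,0,0.71,1]]}}

```text
time_s: 1.1
position: [315.7, -281.1, 286.0]
tcp_rot: [-3.104, 0.001, -0.748]
force: [-0.2, -1.0, 0.5]
width: 85.2
finger_force: 0.0
```

Emit:
{"fn": "jog_arm", "kwargs": {"commands": [[-0.04,-0.2,0,0,0,0.15,1],[-0.08,-0.4,0,0,0,0.3,1],[-0.11,-0.58,0,0,0,0.45,1],[-0.14,-0.74,0,0,0,0.6,1],[-0.151,-0.82,0,0,0,0.72,1]]}}

```text
time_s: 1.6
position: [198.2, -300.6, 290.2]
tcp_rot: [-3.006, 0.028, -1.094]
force: [0.7, -0.2, 0.7]
width: 85.5
finger_force: 0.0
```

```bash
python3 plan.py 444.5,-116,285,-79.4 444.5,-116,172,-79.4
python3 - <<'E'
from rig import robot
from h import *
import pickle
im=robot.get_image('wrist');pickle.dump(im,open('w1.pkl','wb'))
cv2.imwrite('pics/w1.png',im['pixels'][:,:,::-1])
print(pix(im,[(444.5,-116,230),(431.3,-40.3,114)]))
E
```

```text
t 1.6 at [ 198.2 -300.6  290.2] rot [-172.21    1.58  -62.7 ] w 85.5 ff 0.0 F [ 0.7 -0.2  0.7]
444.5,-116,285,-79.4 [-0.255 -1.517  0.026] 0.371 TOO FAR
444.5,-116,172,-79.4 [ 0.    -0.     0.565] -0.0 
[[-64.71991458 260.84730818]
 [ 42.50976628 272.08402338]]
```

View pics/w1.png

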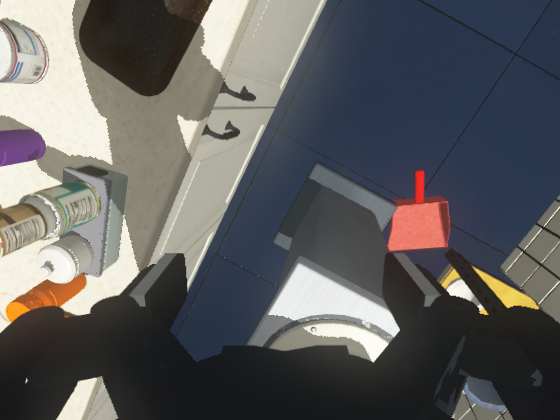

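The wrist picture shows the arm off course: the pile lies far left at about (60,230) and the tool is tilted. Joint 6 ran to its limit, so I turn the other way (yaw 100.6°). Full rotations go into the planner.

```bash
cat > plan.py <<'E'
# plan.py x,y,z,yaw ... : per call, end shift/turn in tool fractions, from measured pose (tool down)
import sys,numpy as np
from scipy.spatial.transform import Rotation as Rn
from rig import robot
s=robot.get_state();p=np.array(s['position']);R=Rn.from_euler('xyz',s['tcp_rot'])
print('t',round(s['time_s'],2),'at',p.round(1),'rot',np.degrees(s['tcp_rot']).round(2),'q',np.round(s['q'],2),'w',round(s['width'],1),'F',np.round(s['force'],1))
for w in sys.argv[1:]:
    x,y,z,b=map(float,w.split(','));g=np.array([x,y,z]);G=Rn.from_euler('xyz',[180,0,b],degrees=True)
    t=R.inv().apply(g-p)/200;r=(R.inv()*G).as_rotvec()/(np.pi/4)
    print(w,t.round(3),r.round(3),'' if max(abs(t).max(),abs(r).max())<=1 else 'TOO FAR');p,R=g,G
E
python3 plan.py 250,-300,290,-30 300,-240,290,10 370,-180,285,50 444.5,-116,285,90 444.5,-116,285,100.6
```

```text
t 1.65 at [ 195.7 -300.2  290.9] rot [-172.25    1.59  -62.99] q [-1.1  -0.31 -0.07  1.84  0.14  3.14] w 85.5 F [ 0.9 -1.4  2.2]
250,-300,290,-30 [ 0.122 -0.24   0.034] [-0.178 -0.015 -0.734] 
300,-240,290,10 [ 0.067 -0.385 -0.   ] [-0.     0.    -0.889] 
370,-180,285,50 [ 0.397 -0.235  0.025] [ 0.     0.    -0.889] 
444.5,-116,285,90 [0.485 0.08  0.   ] [ 0.     0.    -0.889] 
444.5,-116,285,100.6 [0. 0. 0.] [-0.     0.    -0.236]
```

Emit:
{"fn": "jog_arm", "kwargs": {"commands": [[0.03,-0.05,0.01,-0.04,0,-0.15,1],[0.06,-0.1,0.02,-0.08,0,-0.3,1],[0.09,-0.15,0.03,-0.12,-0.01,-0.45,1],[0.12,-0.2,0.034,-0.178,-0.015,-0.6,1],[0.122,-0.24,0.034,-0.178,-0.015,-0.734,1]]}}

```text
time_s: 2.15
position: [254.4, -299.7, 289.1]
tcp_rot: [3.14, 0.0, -0.51]
force: [-0.5, 0.2, 0.4]
width: 85.6
finger_force: 0.0
```

```bash
python3 plan.py 300,-240,290,10 370,-180,285,46 444.5,-116,285,82 444.5,-116,285,100.6
```

```text
t 2.15 at [ 254.4 -299.7  289.1] rot [ 1.799e+02  1.000e-02 -2.923e+01] q [-0.87 -0.25 -0.03  1.8  -0.    2.79] w 85.6 F [-0.5  0.2  0.4]
300,-240,290,10 [ 0.053 -0.372 -0.005] [ 0.002  0.001 -0.872] 
370,-180,285,46 [ 0.397 -0.235  0.025] [ 0.   0.  -0.8] 
444.5,-116,285,82 [0.489 0.046 0.   ] [ 0.   0.  -0.8] 
444.5,-116,285,100.6 [0. 0. 0.] [ 0.     0.    -0.413]
```

Emit:
{"fn": "jog_arm", "kwargs": {"commands": [[0.01,-0.08,0,0,0,-0.175,1],[0.02,-0.15,0,0,0,-0.35,1],[0.03,-0.23,0,0,0,-0.525,1],[0.04,-0.3,0,0,0,-0.7,1],[0.053,-0.372,-0.005,0,0,-0.87,1]]}}

```text
time_s: 2.65
position: [299.6, -239.7, 290.4]
tcp_rot: [3.141, -0.0, 0.173]
force: [-1.5, -0.6, 0.1]
width: 85.3
finger_force: 0.0
```

Emit:
{"fn": "jog_arm", "kwargs": {"commands": [[0.08,-0.05,0.005,0,0,-0.16,1],[0.16,-0.1,0.01,0,0,-0.32,1],[0.24,-0.14,0.015,0,0,-0.48,1],[0.32,-0.19,0.02,0,0,-0.64,1],[0.397,-0.235,0.025,0,0,-0.8,1]]}}

```text
time_s: 3.15
position: [370.3, -180.1, 285.4]
tcp_rot: [3.141, 0.001, 0.801]
force: [0.2, 0.2, 0.3]
width: 85.7
finger_force: 0.0
```

Emit:
{"fn": "jog_arm", "kwargs": {"commands": [[0.1,0.01,0,0,0,-0.16,1],[0.2,0.02,0,0,0,-0.32,1],[0.3,0.03,0,0,0,-0.48,1],[0.4,0.04,0,0,0,-0.64,1],[0.489,0.046,0,0,0,-0.8,1]]}}

```text
time_s: 3.65
position: [445.5, -116.7, 285.2]
tcp_rot: [3.141, 0.001, 1.429]
force: [-0.2, -0.8, 0.3]
width: 85.5
finger_force: 0.0
```

Emit:
{"fn": "jog_arm", "kwargs": {"commands": [[0,0,0,0,0,-0.14,1],[0,0,0,0,0,-0.28,1],[0,0,0,0,0,-0.41,1],[0,0,0,0,0,-0.41,1],[0,0,0,0,0,-0.41,1]]}}

```text
time_s: 4.15
position: [444.8, -117.4, 285.4]
tcp_rot: [3.142, 0.001, 1.743]
force: [-0.6, -0.5, 0.6]
width: 85.6
finger_force: 0.0
```

```bash
python3 plan.py 444.5,-116,285,100.6 444.5,-116,172,100.6
python3 - <<'E'
from rig import robot
from h import *
import pickle
im=robot.get_image('wrist');pickle.dump(im,open('w1.pkl','wb'))
cv2.imwrite('pics/w2.png',im['pixels'][:,:,::-1])
print(pix(im,[(444.5,-116,230),(431.3,-40.3,114)]))
E
```

```text
t 4.15 at [ 444.8 -117.4  285.4] rot [1.800e+02 6.000e-02 9.986e+01] q [-0.26 -0.1   0.1   1.77 -0.    1.14] w 85.6 F [-0.6 -0.5  0.6]
444.5,-116,285,100.6 [ 0.007 -0.     0.002] [ 0.     0.001 -0.016] 
444.5,-116,172,100.6 [ 0.    -0.     0.565] [0. 0. 0.] 
[[283.32074194 220.33338422]
 [283.68821472 100.78960822]]
```

View pics/w2.png

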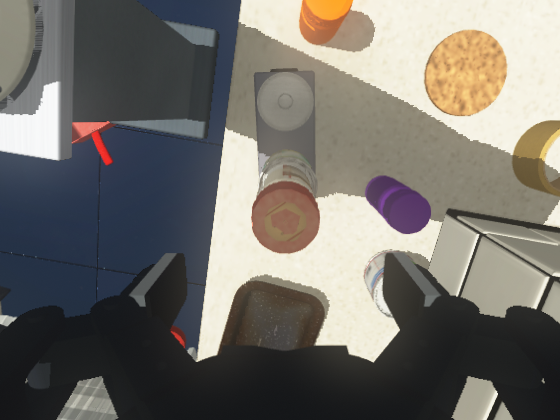

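The wrist picture is centred: red cap at (286,216), pot knob at (285,101), within 2–3 mm of my estimates. I descend and grip the glass body under the cap.

Emit:
{"fn": "jog_arm", "kwargs": {"commands": [[0.014,0.006,0.1,0,0,-0.016,1],[0.014,0.006,0.24,0,0,-0.016,1],[0.014,0.006,0.38,0,0,-0.016,1],[0.014,0.006,0.5,0,0,-0.016,1],[0.014,0.006,0.567,0,0,-0.016,1]], "force": 30}}

```text
time_s: 4.7
position: [444.9, -114.4, 170.2]
tcp_rot: [-3.14, 0.0, 1.756]
force: [-0.0, 0.7, 0.6]
width: 85.4
finger_force: 0.0
```

Emit:
{"fn": "jog_arm", "kwargs": {"commands": [[0,0,0,0,0,0,1],[0,0,0,0,0,0,0.7],[0,0,0,0,0,0,0.55],[0,0,0,0,0,0,0.5],[0,0,0,0,0,0,0.4]]}}

```text
time_s: 5.2
position: [445.8, -114.7, 173.4]
tcp_rot: [3.14, 0.002, 1.758]
force: [-1.6, -0.5, 6.1]
width: 43.5
finger_force: 25.6
```

Emit:
{"fn": "jog_arm", "kwargs": {"commands": [[0,0,0,0,0,0,0.3],[0,0,0,0,0,0,0.2],[0,0,0,0,0,0,0],[0,0,0,0,0,0,0],[0,0,0,0,0,0,0]]}}

```text
time_s: 5.7
position: [445.9, -114.7, 173.4]
tcp_rot: [3.14, 0.002, 1.758]
force: [-2.1, -0.1, 6.4]
width: 43.8
finger_force: 25.8
```

Emit:
{"fn": "jog_arm", "kwargs": {"commands": [[0,0,0,0,0,0,0],[0,0,0,0,0,0,0],[0,0,0,0,0,0,0],[0,0,0,0,0,0,0],[0,0,0,0,0,0,0]]}}

```text
time_s: 6.2
position: [445.9, -114.7, 173.4]
tcp_rot: [3.14, 0.002, 1.758]
force: [-1.8, -0.7, 6.7]
width: 43.2
finger_force: 25.8
```

```bash
python3 plan.py 445.5,-114.5,235,100.6 510,0,235,100 575,110,235,100 634.5,214,235,100 634.5,214,100,100
```

```text
t 6.2 at [ 445.9 -114.7  173.4] rot [1.7990e+02 1.2000e-01 1.0074e+02] q [-0.25 -0.14 -0.16  1.55 -0.    1.13] w 43.2 F [-1.8 -0.7  6.7]
445.5,-114.5,235,100.6 [ 0.001 -0.001 -0.308] [0.002 0.003 0.003] 
510,0,235,100 [0.503 0.422 0.   ] [ 0.    -0.     0.013] 
575,110,235,100 [0.485 0.416 0.   ] [0. 0. 0.] 
634.5,214,235,100 [0.46  0.383 0.   ] [0. 0. 0.] 
634.5,214,100,100 [ 0.    -0.     0.675] [0. 0. 0.]
```

Emit:
{"fn": "jog_arm", "kwargs": {"commands": [[0,0,-0.02,0,0,0,0],[0,0,-0.07,0,0,0,0],[0,0,-0.15,0,0,0,0],[0,0,-0.24,0,0,0,0],[0,0,-0.31,0,0,0,0]]}}

```text
time_s: 6.7
position: [445.8, -114.5, 235.9]
tcp_rot: [3.14, 0.002, 1.758]
force: [0.1, -0.1, -0.9]
width: 43.3
finger_force: 26.5
```

Emit:
{"fn": "jog_arm", "kwargs": {"commands": [[0.03,0.025,0,0,0,0,0],[0.1,0.085,0,0,0,0,0],[0.2,0.17,0,0,0,0,0],[0.33,0.28,0,0,0,0,0],[0.46,0.39,0,0,0,0,0]]}}

```text
time_s: 7.2
position: [505.6, -8.1, 233.6]
tcp_rot: [3.142, 0.001, 1.758]
force: [-0.4, -1.1, -0.4]
width: 43.3
finger_force: 26.5
```

Emit:
{"fn": "jog_arm", "kwargs": {"commands": [[0.13,0.11,0,0,0,0,0],[0.26,0.22,0,0,0,0,0],[0.38,0.325,0,0,0,0,0],[0.48,0.41,0,0,0,0,0],[0.54,0.46,0,0,0,0,0]]}}

```text
time_s: 7.7
position: [575.8, 115.9, 232.8]
tcp_rot: [-3.141, 0.001, 1.76]
force: [-0.2, 0.1, -1.6]
width: 43.3
finger_force: 26.5
```

```bash
python3 plan.py 634.5,214,235,100 634.5,214,100,100
python3 - <<'E'
from rig import robot
from h import *
import pickle
im=robot.get_image('wrist');pickle.dump(im,open('w3.pkl','wb'))
cv2.imwrite('pics/w3.png',im['pixels'][:,:,::-1])
print(pix(im,[(634.7,214,20),(451,222.1,12),(641,34.9,8)]))
E
```

```text
t 7.7 at [575.8 115.9 232.8] rot [-1.7995e+02  6.0000e-02  1.0084e+02] q [ 0.2   0.18  0.28  1.67 -0.    1.58] w 43.3 F [-0.2  0.1 -1.6]
634.5,214,235,100 [ 0.426  0.38  -0.012] [-0.001  0.001  0.019] 
634.5,214,100,100 [ 0.    -0.     0.675] [0. 0. 0.] 
[[358.15335558  95.69932227]
 [183.97767784  52.77049765]
 [324.55206941 250.83645187]]
```

View pics/w3.png

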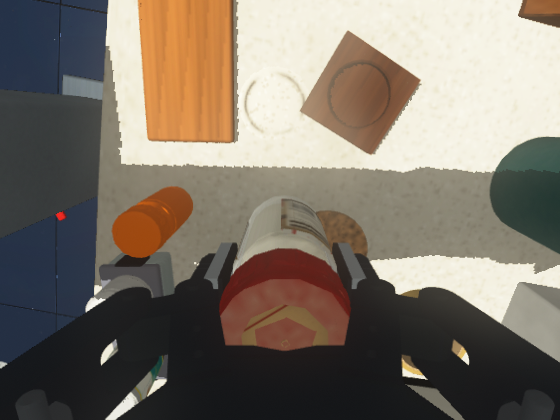

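The jar is held upright. The recess centre is at (360,95), within about 2 mm of my estimate, so I move over it.

Emit:
{"fn": "jog_arm", "kwargs": {"commands": [[0.05,0.045,0,0,0,0,0],[0.15,0.135,0,0,0,0,0],[0.27,0.245,0,0,0,0,0],[0.38,0.345,0,0,0,0,0],[0.428,0.385,-0.01,0,0,0,0]]}}

```text
time_s: 8.25
position: [635.7, 213.7, 234.9]
tcp_rot: [-3.141, 0.001, 1.759]
force: [0.5, -0.3, -0.8]
width: 43.7
finger_force: 26.5
```

Emit:
{"fn": "jog_arm", "kwargs": {"commands": [[0,0,0.05,0,0,0,0],[0,0,0.18,0,0,0,0],[0,0,0.36,0,0,0,0],[0,0,0.52,0,0,0,0],[0,0,0.62,0,0,0,0]]}}

```text
time_s: 8.75
position: [633.5, 210.4, 108.6]
tcp_rot: [-3.139, 0.002, 1.757]
force: [-0.5, 0.1, -1.3]
width: 43.2
finger_force: 26.5
```

```bash
python3 plan.py 635.5,214.5,80,100.8 635.5,214.5,60,100.8
```

```text
t 8.75 at [633.5 210.4 108.6] rot [-1.7984e+02  1.1000e-01  1.0068e+02] q [ 0.32  0.36  0.26  1.48 -0.    1.71] w 43.2 F [-0.5  0.1 -1.3]
635.5,214.5,80,100.8 [0.018 0.014 0.143] [-0.004  0.002 -0.003] 
635.5,214.5,60,100.8 [ 0.  -0.   0.1] [0. 0. 0.]
```

Emit:
{"fn": "jog_arm", "kwargs": {"commands": [[0.01,0.008,0.06,0,0,0,0],[0.01,0.008,0.12,0,0,0,0],[0.01,0.008,0.17,0,0,0,0],[0.01,0.008,0.2,0,0,0,0],[0.01,0.008,0.215,0,0,0,0]]}}

```text
time_s: 9.25
position: [636.3, 214.2, 68.8]
tcp_rot: [3.141, 0.001, 1.758]
force: [0.1, -0.5, -1.5]
width: 43.6
finger_force: 26.5
```

```bash
python3 plan.py 635.5,214.5,60,100.8
```

```text
t 9.25 at [636.3 214.2  68.8] rot [1.7997e+02 7.0000e-02 1.0075e+02] q [ 0.33  0.38  0.2   1.4  -0.    1.71] w 43.6 F [ 0.1 -0.5 -1.5]
635.5,214.5,60,100.8 [ 0.002 -0.004  0.044] [ 0.001  0.002 -0.001]
```

Emit:
{"fn": "jog_arm", "kwargs": {"commands": [[0,0,0.015,0,0,0,0],[0,0,0.03,0,0,0,0],[0,0,0.04,0,0,0,0],[0,0,0.045,0,0,0,0],[0,0,0.047,0,0,0,0]]}}

```text
time_s: 9.75
position: [636.3, 214.2, 59.6]
tcp_rot: [3.141, 0.001, 1.758]
force: [-1.0, -0.2, 0.8]
width: 43.5
finger_force: 26.6
```

```bash
python3 plan.py
```

```text
t 9.75 at [636.3 214.2  59.6] rot [1.7997e+02 7.0000e-02 1.0075e+02] q [ 0.33  0.38  0.19  1.38 -0.    1.71] w 43.5 F [-1.  -0.2  0.8]
```

Emit:
{"fn": "jog_arm", "kwargs": {"commands": [[0,0,0,0,0,0,0.55],[0,0,0,0,0,0,0.65],[0,0,0,0,0,0,0.8],[0,0,0,0,0,0,1],[0,0,0,0,0,0,1]]}}

```text
time_s: 10.25
position: [636.3, 214.3, 59.7]
tcp_rot: [3.141, 0.001, 1.758]
force: [-0.0, -0.3, -0.5]
width: 85.3
finger_force: 0.0
```

Emit:
{"fn": "jog_arm", "kwargs": {"commands": [[0,0,0,0,0,0,1],[0,0,-0.04,0,0,0,1],[0,0,-0.15,0,0,0,1],[0,0,-0.35,0,0,0,1],[0,0,-0.55,0,0,0,1]]}}

```text
time_s: 10.75
position: [635.7, 214.2, 171.0]
tcp_rot: [-3.141, 0.001, 1.758]
force: [1.0, 0.5, 1.1]
width: 85.4
finger_force: 0.0
```

```bash
python3 plan.py 572,105,170,100.8 509,-4,170,100.8 445.5,-114.5,170,100.8 445.5,-114.5,76,100.8;  python3 - <<'E'
from rig import robot
from h import *
import pickle
d={n:robot.get_image(n) for n in('top','scene')};pickle.dump(d,open('d1.pkl','wb'))
a=d['top']['pixels'][170:310,125:325,::-1];b=d['scene']['pixels'][180:320,170:370,::-1]
cv2.imwrite('pics/c3.png',np.hstack([cv2.resize(x,(400,280),interpolation=2) for x in(a,b)]))
E
```

```text
t 10.75 at [635.7 214.2 171. ] rot [-1.7998e+02  8.0000e-02  1.0075e+02] q [ 0.33  0.37  0.4   1.6  -0.    1.71] w 85.4 F [1.  0.5 1.1]
572,105,170,100.8 [-0.477 -0.415  0.006] [-0.001  0.002 -0.001] 
509,-4,170,100.8 [-0.476 -0.412 -0.   ] [0. 0. 0.] 
445.5,-114.5,170,100.8 [-0.483 -0.415 -0.   ] [0. 0. 0.] 
445.5,-114.5,76,100.8 [ 0.   -0.    0.47] [0. 0. 0.]
```

View pics/c3.png

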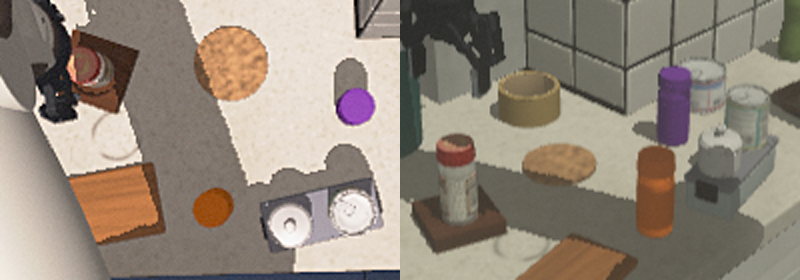

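The jar stands upright in the recess: scene half (458,190), top half (92,70). The tin top is now clear at (352,212) and the pot knob at (290,226).

```bash
python3 -c "
import pickle
from h import *
T=pickle.load(open('d1.pkl','rb'))['top'];f=lambda p:(np.array(p)+.5)/2-.5+[125,170]
print(world(T,f([(353,212)]),124),world(T,f([(290,226)]),114))"
```

```text
[[ 446.83065711 -115.69574583  124.        ]] [[431.28179248 -39.31966397 114.        ]]
```

Emit:
{"fn": "jog_arm", "kwargs": {"commands": [[-0.09,-0.08,0,0,0,0,1],[-0.18,-0.16,0,0,0,0,1],[-0.28,-0.25,0,0,0,0,1],[-0.38,-0.33,0,0,0,0,1],[-0.477,-0.415,0,0,0,0,1]]}}

```text
time_s: 11.35
position: [571.9, 104.3, 169.9]
tcp_rot: [3.141, 0.001, 1.759]
force: [-0.1, 0.2, -0.5]
width: 85.2
finger_force: 0.0
```

Emit:
{"fn": "jog_arm", "kwargs": {"commands": [[-0.09,-0.08,0,0,0,0,1],[-0.18,-0.16,0,0,0,0,1],[-0.28,-0.25,0,0,0,0,1],[-0.38,-0.33,0,0,0,0,1],[-0.477,-0.415,0,0,0,0,1]]}}

```text
time_s: 11.85
position: [508.2, -4.9, 170.1]
tcp_rot: [3.14, 0.001, 1.759]
force: [0.4, -0.2, 0.5]
width: 86.0
finger_force: 0.0
```

Emit:
{"fn": "jog_arm", "kwargs": {"commands": [[-0.12,-0.1,0,0,0,0,1],[-0.24,-0.2,0,0,0,0,1],[-0.36,-0.3,0,0,0,0,1],[-0.45,-0.39,0,0,0,0,1],[-0.483,-0.415,0,0,0,0,1]]}}

```text
time_s: 12.35
position: [444.2, -115.9, 170.4]
tcp_rot: [3.141, 0.002, 1.757]
force: [-0.7, -0.7, 0.6]
width: 85.3
finger_force: 0.0
```

```bash
python3 plan.py 445.5,-114.5,170,100.6 445.5,-114.5,76,100.6
```

```text
t 12.35 at [ 444.2 -115.9  170.4] rot [1.7994e+02 1.1000e-01 1.0064e+02] q [-0.25 -0.15 -0.17  1.55 -0.    1.13] w 85.3 F [-0.7 -0.7  0.6]
445.5,-114.5,170,100.6 [0.006 0.008 0.002] [0.001 0.002 0.001] 
445.5,-114.5,76,100.6 [ 0.   -0.    0.47] [0. 0. 0.]
```

Emit:
{"fn": "jog_arm", "kwargs": {"commands": [[0.003,0.011,0.06,0,0,0,1],[0.003,0.011,0.18,0,0,0,1],[0.003,0.011,0.32,0,0,0,1],[0.003,0.011,0.43,0,0,0,1],[0.003,0.011,0.47,0,0,0,1]]}}

```text
time_s: 12.85
position: [446.5, -112.2, 72.8]
tcp_rot: [-3.139, -0.001, 1.759]
force: [-0.2, 0.2, -0.1]
width: 85.4
finger_force: 0.0
```

Emit:
{"fn": "jog_arm", "kwargs": {"commands": [[0,0,0,0,0,0,1],[0,0,0,0,0,0,0.8],[0,0,0,0,0,0,0.7],[0,0,0,0,0,0,0.6],[0,0,0,0,0,0,0.5]], "force": 30}}

```text
time_s: 13.35
position: [448.0, -113.6, 77.2]
tcp_rot: [3.139, 0.002, 1.758]
force: [-1.1, 1.8, 6.4]
width: 56.5
finger_force: 32.2
```

Emit:
{"fn": "jog_arm", "kwargs": {"commands": [[0,0,0,0,0,0,0.3],[0,0,0,0,0,0,0],[0,0,0,0,0,0,0],[0,0,0,0,0,0,0],[0,0,0,0,0,0,0]]}}

```text
time_s: 13.85
position: [448.0, -113.6, 77.2]
tcp_rot: [3.139, 0.002, 1.758]
force: [-0.2, 0.7, 5.7]
width: 56.9
finger_force: 32.2
```

```bash
python3 plan.py 446,-115,150,100.6 543,-40,150,100.6 640.5,34.5,150,100.6 640.5,34.5,40,100.6
```

```text
t 13.85 at [ 448.  -113.6   77.2] rot [1.7985e+02 1.1000e-01 1.0075e+02] q [-0.25 -0.13 -0.33  1.36 -0.    1.14] w 56.9 F [-0.2  0.7  5.7]
446,-115,150,100.6 [-0.006 -0.01  -0.364] [0.003 0.002 0.003] 
543,-40,150,100.6 [0.279 0.546 0.   ] [0. 0. 0.] 
640.5,34.5,150,100.6 [0.276 0.548 0.   ] [0. 0. 0.] 
640.5,34.5,40,100.6 [ 0.   -0.    0.55] [0. 0. 0.]
```

```bash
python3 -c "
import pickle
from h import *
W=pickle.load(open('w1.pkl','rb'))
print(world(W,[(466,72),(425,72),(507,72)],8).round(1),pix(W,[(641,34.9,8)]))"
```

```text
[[641.1  35.9   8. ]
 [591.9  26.8   8. ]
 [690.8  45.4   8. ]] [[465.67124623  72.88963106]]
```

Emit:
{"fn": "jog_arm", "kwargs": {"commands": [[0,0,-0.02,0,0,0,0],[0,0,-0.08,0,0,0,0],[0,0,-0.18,0,0,0,0],[0,0,-0.3,0,0,0,0],[0,0,-0.4,0,0,0,0]]}}

```text
time_s: 14.35
position: [447.3, -113.5, 157.8]
tcp_rot: [3.14, 0.002, 1.758]
force: [0.0, 0.3, -1.9]
width: 56.7
finger_force: 32.5
```

Emit:
{"fn": "jog_arm", "kwargs": {"commands": [[0.02,0.04,0,0,0,0,0],[0.06,0.13,0,0,0,0,0],[0.12,0.25,0,0,0,0,0],[0.19,0.38,0,0,0,0,0],[0.26,0.52,0,0,0,0,0]]}}

```text
time_s: 14.85
position: [540.5, -41.9, 155.0]
tcp_rot: [-3.141, 0.001, 1.758]
force: [0.4, -0.5, -0.4]
width: 56.5
finger_force: 32.6
```

Emit:
{"fn": "jog_arm", "kwargs": {"commands": [[0.07,0.14,0,0,0,0,0],[0.14,0.28,0,0,0,0,0],[0.2,0.4,0,0,0,0,0],[0.25,0.5,0,0,0,0,0],[0.28,0.55,0,0,0,0,0]]}}

```text
time_s: 15.35
position: [638.3, 34.1, 154.1]
tcp_rot: [-3.14, 0.001, 1.759]
force: [0.0, -0.4, -3.1]
width: 56.6
finger_force: 32.7
```

```bash
python3 plan.py 640.5,36,150,100.6 640.5,36,60,100.6
```

```text
t 15.35 at [638.3  34.1 154.1] rot [-1.7993e+02  5.0000e-02  1.0081e+02] q [ 0.05  0.29  0.26  1.54 -0.    1.44] w 56.6 F [ 0.  -0.4 -3.1]
640.5,36,150,100.6 [0.007 0.012 0.02 ] [-0.001  0.001  0.005] 
640.5,36,60,100.6 [ 0.   -0.    0.45] [0. 0. 0.]
```

Emit:
{"fn": "jog_arm", "kwargs": {"commands": [[0.01,0.012,0.05,0,0,0,0],[0.01,0.012,0.18,0,0,0,0],[0.01,0.012,0.34,0,0,0,0],[0.01,0.012,0.46,0,0,0,0],[0.01,0.012,0.53,0,0,0,0]]}}

```text
time_s: 15.85
position: [637.4, 34.2, 46.7]
tcp_rot: [-3.138, 0.001, 1.758]
force: [-0.6, 0.2, -2.0]
width: 56.6
finger_force: 32.7
```

Emit:
{"fn": "jog_arm", "kwargs": {"commands": [[0,0,0,0,0,0,0],[0,0,0.01,0,0,0,0],[0,0,0.02,0,0,0,0],[0,0,0.025,0,0,0,0],[0,0,0.025,0,0,0,0]]}}

```text
time_s: 16.35
position: [639.7, 34.9, 45.4]
tcp_rot: [3.14, 0.001, 1.758]
force: [-0.8, 0.0, -1.3]
width: 56.8
finger_force: 32.7
```

```bash
python3 plan.py 641,36.7,33,100.6
```

```text
t 16.35 at [639.7  34.9  45.4] rot [1.7992e+02 8.0000e-02 1.0075e+02] q [ 0.05  0.31  0.07  1.33 -0.    1.44] w 56.8 F [-0.8  0.  -1.3]
641,36.7,33,100.6 [0.008 0.008 0.062] [0.002 0.002 0.003]
```

Emit:
{"fn": "jog_arm", "kwargs": {"commands": [[0.008,0.008,0.02,0,0,0,0],[0.008,0.008,0.04,0,0,0,0],[0.008,0.008,0.055,0,0,0,0],[0.008,0.008,0.062,0,0,0,0],[0.008,0.008,0.063,0,0,0,0]]}}

```text
time_s: 16.85
position: [640.5, 36.8, 33.2]
tcp_rot: [3.141, 0.001, 1.758]
force: [-5.4, 0.1, 8.6]
width: 56.8
finger_force: 33.2
```

```bash
python3 plan.py
```

```text
t 16.85 at [640.5  36.8  33.2] rot [1.7995e+02 7.0000e-02 1.0075e+02] q [ 0.06  0.32  0.06  1.31 -0.    1.44] w 56.8 F [-5.4  0.1  8.6]
```

The tin touches down (8.6 N). I release it, retract and go to the pot.

Emit:
{"fn": "jog_arm", "kwargs": {"commands": [[0,0,0,0,0,0,0.68],[0,0,0,0,0,0,0.75],[0,0,0,0,0,0,0.85],[0,0,0,0,0,0,1],[0,0,0,0,0,0,1]]}}

```text
time_s: 17.35
position: [640.7, 36.7, 32.0]
tcp_rot: [3.141, 0.001, 1.758]
force: [-0.4, 0.3, 0.3]
width: 85.4
finger_force: 0.0
```

Emit:
{"fn": "jog_arm", "kwargs": {"commands": [[0,0,0,0,0,0,1],[0,0,-0.05,0,0,0,1],[0,0,-0.2,0,0,0,1],[0,0,-0.4,0,0,0,1],[0,0,-0.6,0,0,0,1]]}}

```text
time_s: 17.85
position: [640.2, 36.8, 154.1]
tcp_rot: [3.141, 0.001, 1.758]
force: [1.6, 0.7, -0.3]
width: 85.2
finger_force: 0.0
```

```bash
python3 plan.py 536,-1,150,100.6 431.3,-39.3,150,100.6 431.3,-39.3,55,100.6
```

```text
t 17.85 at [640.2  36.8 154.1] rot [1.7999e+02 7.0000e-02 1.0075e+02] q [ 0.06  0.29  0.26  1.54 -0.    1.44] w 85.2 F [ 1.6  0.7 -0.3]
536,-1,150,100.6 [-0.088 -0.547  0.02 ] [0.    0.002 0.003] 
431.3,-39.3,150,100.6 [-0.092 -0.55  -0.   ] [0. 0. 0.] 
431.3,-39.3,55,100.6 [ 0.    -0.     0.475] [0. 0. 0.]
```

Emit:
{"fn": "jog_arm", "kwargs": {"commands": [[-0.02,-0.1,0,0,0,0,1],[-0.04,-0.21,0,0,0,0,1],[-0.055,-0.32,0,0,0,0,1],[-0.07,-0.43,0,0,0,0,1],[-0.088,-0.547,0,0,0,0,1]]}}

```text
time_s: 18.35
position: [535.7, -1.0, 153.0]
tcp_rot: [3.14, 0.001, 1.759]
force: [0.3, -0.1, 0.0]
width: 85.5
finger_force: 0.0
```

Emit:
{"fn": "jog_arm", "kwargs": {"commands": [[-0.02,-0.14,0,0,0,0,1],[-0.045,-0.28,0,0,0,0,1],[-0.07,-0.42,0,0,0,0,1],[-0.09,-0.52,0,0,0,0,1],[-0.092,-0.55,0,0,0,0,1]]}}

```text
time_s: 18.85
position: [430.6, -40.0, 153.3]
tcp_rot: [3.14, 0.002, 1.758]
force: [0.4, 0.0, 0.9]
width: 85.3
finger_force: 0.0
```

```bash
python3 plan.py 431.3,-39.3,150,100.6 431.3,-39.3,55,100.6;  python3 - <<'E'
from rig import robot
from h import *
import pickle
w=robot.get_image('wrist');t=robot.get_image('top');pickle.dump((w,t),open('d2.pkl','wb'))
cv2.imwrite('pics/c4.png',np.hstack([cv2.resize(t['pixels'][170:310,125:325,::-1],(420,294),interpolation=2),cv2.resize(w['pixels'][...,::-1],(380,285),interpolation=3)[:294] if 0 else cv2.copyMakeBorder(cv2.resize(w['pixels'][...,::-1],(380,285),interpolation=3),0,9,0,0,0)]))
print(pix(w,[(431.3,-39.3,114),(641,35.4,80)])*380/560)
E
```

```text
t 18.85 at [430.6 -40.  153.3] rot [1.799e+02 1.100e-01 1.007e+02] q [-0.09 -0.21 -0.26  1.52 -0.    1.29] w 85.3 F [0.4 0.  0.9]
431.3,-39.3,150,100.6 [0.003 0.004 0.017] [0.002 0.002 0.002] 
431.3,-39.3,55,100.6 [ 0.    -0.     0.475] [0. 0. 0.] 
[[193.09603275 156.21855545]
 [413.44943746 111.67703276]]
```

View pics/c4.png

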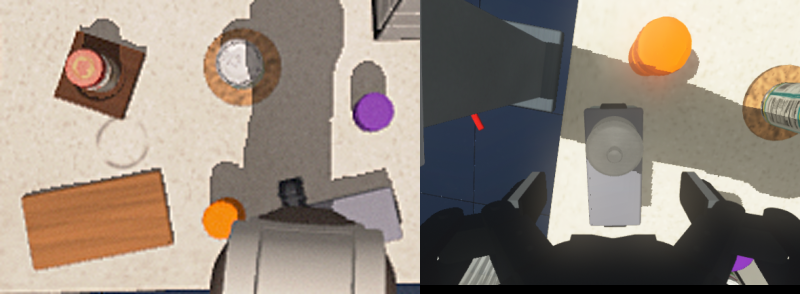

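The tin stands upright on the coaster (left half, (239,64)). The pot knob is at (194,155) in the wrist half, as predicted, so I descend on the pot.

```bash
python3 -c "
import pickle
from h import *
w,T=pickle.load(open('d2.pkl','rb'))
f=lambda p:(np.array(p)+.5)/2.1-.5+[125,170]
print(world(T,f([(239,64)]),80),world(T,f([(243,67)]),8))"
```

```text
[[637.53124567  34.12748279  80.        ]] [[640.24323862  34.00608463   8.        ]]
```

Emit:
{"fn": "jog_arm", "kwargs": {"commands": [[0.003,0.004,0.06,0,0,0,1],[0.003,0.004,0.18,0,0,0,1],[0.003,0.004,0.32,0,0,0,1],[0.003,0.004,0.42,0,0,0,1],[0.003,0.004,0.465,0,0,0,1]]}}

```text
time_s: 19.45
position: [431.8, -38.3, 56.2]
tcp_rot: [-3.139, 0.0, 1.759]
force: [-0.4, -0.6, -0.4]
width: 85.0
finger_force: 0.0
```

Emit:
{"fn": "jog_arm", "kwargs": {"commands": [[0,0,0,0,0,0,1],[0,0,0,0,0,0,1],[0,0,0,0,0,0,1],[0,0,0,0,0,0,1],[0,0,0,0,0,0,1]]}}

```text
time_s: 19.95
position: [432.9, -38.9, 59.8]
tcp_rot: [3.14, 0.002, 1.758]
force: [-0.5, 0.3, -1.1]
width: 85.7
finger_force: 0.0
```

```bash
python3 plan.py 431.3,-39.3,55,100.6
```

```text
t 19.95 at [432.9 -38.9  59.8] rot [1.7991e+02 9.0000e-02 1.0075e+02] q [-0.09 -0.19 -0.42  1.34 -0.    1.29] w 85.7 F [-0.5  0.3 -1.1]
431.3,-39.3,55,100.6 [-0.001 -0.008  0.024] [0.002 0.002 0.003]
```

Emit:
{"fn": "jog_arm", "kwargs": {"commands": [[0,-0.007,0.019,0,0,0,1],[0,-0.007,0.019,0,0,0,1],[0,-0.007,0.019,0,0,0,0.8],[0,-0.007,0.019,0,0,0,0.7],[0,-0.007,0.019,0,0,0,0.6]], "force": 30}}

```text
time_s: 20.45
position: [431.3, -39.1, 55.6]
tcp_rot: [3.141, 0.001, 1.758]
force: [0.2, -0.3, -0.9]
width: 53.1
finger_force: 31.5
```

Emit:
{"fn": "jog_arm", "kwargs": {"commands": [[0,0,0,0,0,0,0.3],[0,0,0,0,0,0,0],[0,0,0,0,0,0,0],[0,0,0,0,0,0,0],[0,0,0,0,0,0,0]]}}

```text
time_s: 20.95
position: [431.3, -39.1, 55.6]
tcp_rot: [3.141, 0.001, 1.758]
force: [-0.6, 0.4, 6.5]
width: 53.2
finger_force: 32.0
```

```bash
python3 plan.py 431.3,-39.3,140,100.6
python3 - <<'E'
import pickle
from h import *
# tray: lit from wrist w2 and from d1 top
d=pickle.load(open('d1.pkl','rb'));T=d['top']
c=T['pixels'][230:300,350:442,::-1].astype(float)
g=np.clip((c/255)**.5*255,0,255).astype('uint8')
cv2.imwrite('pics/tray.png',cv2.resize(g,None,fx=8,fy=8,interpolation=2))
E
```

```text
t 20.95 at [431.3 -39.1  55.6] rot [1.7995e+02 8.0000e-02 1.0075e+02] q [-0.09 -0.19 -0.43  1.33 -0.    1.29] w 53.2 F [-0.6  0.4  6.5]
431.3,-39.3,140,100.6 [-0.002  0.    -0.422] [0.001 0.002 0.003]
```

View pics/tray.png

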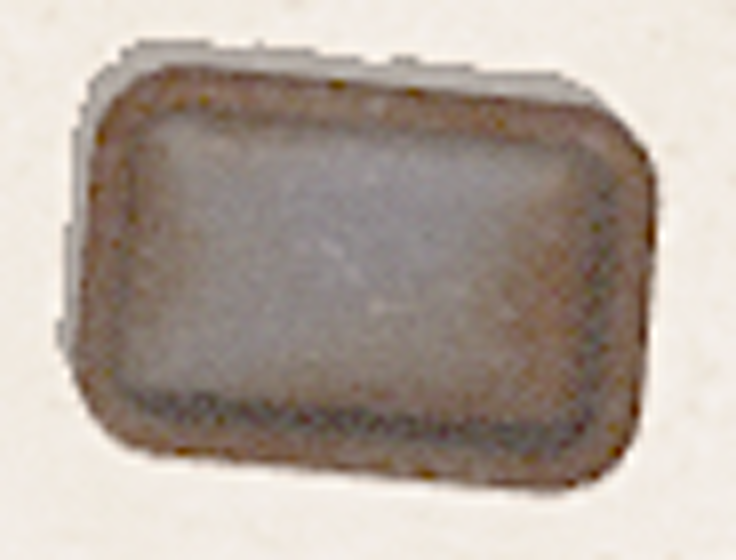

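The picture shows the tray in full light, with its rim centre at about (367,277) and its floor centre at about (362,276).

```bash
python3 -c "
import pickle
from h import *
T=pickle.load(open('d1.pkl','rb'))['top']
f=lambda p:(np.array(p)+.5)/8-.5+[350,230]
print(world(T,f([(367,277),(86,255),(650,315),(370,85),(355,472)]),23).round(1),world(T,f([(362,276)]),4),world(T,f([(170,65),(570,105),(150,455),(560,490)]),23).round(1))"
python3 plan.py 431.3,-39.3,125,100.6 440,-150,125,124 455,-262,125,148 466,-371,125,172.5 466,-371,30,172.5
```

```text
[[ 462.4 -372.2   23. ]
 [ 472.3 -279.4   23. ]
 [ 447.2 -465.8   23. ]
 [ 525.7 -375.8   23. ]
 [ 398.6 -365.6   23. ]] [[ 461.73240345 -375.68853353    4.        ]] [[ 534.1 -309.5   23. ]
 [ 517.2 -442.2   23. ]
 [ 406.1 -298.1   23. ]
 [ 390.7 -433.3   23. ]]
t 20.95 at [431.3 -39.1  55.6] rot [1.7995e+02 8.0000e-02 1.0075e+02] q [-0.09 -0.19 -0.43  1.33 -0.    1.29] w 53.2 F [-0.6  0.4  6.5]
431.3,-39.3,125,100.6 [-0.001  0.    -0.347] [0.001 0.002 0.003] 
440,-150,125,124 [-0.552 -0.059 -0.   ] [-0.    0.   -0.52] 
455,-262,125,148 [-0.506 -0.251 -0.   ] [ 0.     0.    -0.533] 
466,-371,125,172.5 [-0.335 -0.433 -0.   ] [ 0.     0.    -0.544] 
466,-371,30,172.5 [ 0.    -0.     0.475] [0. 0. 0.]
```

Emit:
{"fn": "jog_arm", "kwargs": {"commands": [[0,0,-0.02,0,0,0,0],[0,0,-0.07,0,0,0,0],[0,0,-0.16,0,0,0,0],[0,0,-0.27,0,0,0,0],[0,0,-0.36,0,0,0,0]]}}

```text
time_s: 21.45
position: [431.0, -39.0, 128.8]
tcp_rot: [3.141, 0.001, 1.758]
force: [0.1, -0.0, -1.9]
width: 53.0
finger_force: 31.8
```

Emit:
{"fn": "jog_arm", "kwargs": {"commands": [[-0.06,-0.005,0,0,0,-0.06,0],[-0.16,-0.015,0,0,0,-0.16,0],[-0.28,-0.03,0,0,0,-0.28,0],[-0.41,-0.045,0,0,0,-0.4,0],[-0.55,-0.06,0,0,0,-0.52,0]]}}

```text
time_s: 21.95
position: [439.7, -150.1, 127.9]
tcp_rot: [-3.142, 0.001, 2.171]
force: [-0.4, 0.5, -1.1]
width: 53.5
finger_force: 31.8
```

Emit:
{"fn": "jog_arm", "kwargs": {"commands": [[-0.1,-0.05,0,0,0,-0.11,0],[-0.2,-0.1,0,0,0,-0.22,0],[-0.3,-0.15,0,0,0,-0.33,0],[-0.4,-0.2,0,0,0,-0.43,0],[-0.5,-0.25,0,0,0,-0.53,0]]}}

```text
time_s: 22.45
position: [454.5, -261.1, 128.0]
tcp_rot: [-3.141, 0.001, 2.586]
force: [-0.3, 1.1, -1.5]
width: 52.7
finger_force: 31.8
```

```bash
python3 plan.py 461.5,-373,130,172.3
```

```text
t 22.45 at [ 454.5 -261.1  128. ] rot [-1.7996e+02  5.0000e-02  1.4818e+02] q [-0.52  0.01 -0.1   1.46 -0.    0.03] w 52.7 F [-0.3  1.1 -1.5]
461.5,-373,130,172.3 [-0.325 -0.457 -0.01 ] [-0.001  0.001 -0.536]
```

Emit:
{"fn": "jog_arm", "kwargs": {"commands": [[-0.08,-0.11,0,0,0,-0.12,0],[-0.16,-0.22,0,0,0,-0.24,0],[-0.23,-0.33,0,0,0,-0.36,0],[-0.29,-0.41,0,0,0,-0.47,0],[-0.325,-0.457,0,0,0,-0.536,0]]}}

```text
time_s: 22.95
position: [461.0, -373.5, 127.7]
tcp_rot: [-3.141, 0.0, 3.006]
force: [-0.4, 0.9, -0.5]
width: 53.5
finger_force: 31.8
```

Emit:
{"fn": "jog_arm", "kwargs": {"commands": [[0,0,0.03,0,0,0,0],[0,0,0.12,0,0,0,0],[0,0,0.25,0,0,0,0],[0,0,0.38,0,0,0,0],[0,0,0.48,0,0,0,0]]}}

```text
time_s: 23.45
position: [460.7, -370.9, 29.9]
tcp_rot: [3.142, -0.001, 3.003]
force: [-0.5, 0.5, -1.2]
width: 52.7
finger_force: 31.8
```

Emit:
{"fn": "jog_arm", "kwargs": {"commands": [[0,0,0,0,0,0,0],[0,0,0,0,0,0,0],[0,0,0,0,0,0,0],[0,0,0,0,0,0,0],[0,0,0,0,0,0,0]]}}

```text
time_s: 23.95
position: [461.7, -372.5, 32.8]
tcp_rot: [-3.14, 0.002, 3.004]
force: [0.3, 0.5, -0.7]
width: 53.2
finger_force: 32.0
```

```bash
python3 plan.py 461.5,-373,7.6,172.3
```

```text
t 23.95 at [ 461.7 -372.5   32.8] rot [-1.7990e+02  1.2000e-01  1.7211e+02] q [-0.68  0.2  -0.08  1.29 -0.   -0.54] w 53.2 F [ 0.3  0.5 -0.7]
461.5,-373,7.6,172.3 [ 0.001 -0.002  0.126] [-0.002  0.003 -0.004]
```

Emit:
{"fn": "jog_arm", "kwargs": {"commands": [[0,0,0.03,0,0,0,0],[0,0,0.06,0,0,0,0],[0,0,0.09,0,0,0,0],[0,0,0.11,0,0,0,0],[0,0,0.12,0,0,0,0]]}}

```text
time_s: 24.45
position: [461.0, -372.0, 7.6]
tcp_rot: [-3.141, -0.0, 3.004]
force: [-5.8, 5.6, 14.3]
width: 53.1
finger_force: 33.3
```

Emit:
{"fn": "jog_arm", "kwargs": {"commands": [[0,0,0.003,0,0,0,0],[0,0,0.006,0,0,0,0],[0,0,0.006,0,0,0,0],[0,0,0.006,0,0,0,0],[0,0,0.006,0,0,0,0]]}}

```text
time_s: 24.95
position: [461.0, -372.0, 7.6]
tcp_rot: [-3.141, 0.001, 3.004]
force: [-6.1, 3.5, 11.2]
width: 53.1
finger_force: 33.0
```

Emit:
{"fn": "jog_arm", "kwargs": {"commands": [[0,0,0,0,0,0,0.65],[0,0,0,0,0,0,0.7],[0,0,0,0,0,0,0.85],[0,0,0,0,0,0,1],[0,0,0,0,0,0,1]]}}

```text
time_s: 25.45
position: [461.3, -372.2, 6.4]
tcp_rot: [-3.141, 0.001, 3.004]
force: [0.2, -0.0, 0.1]
width: 85.4
finger_force: 0.0
```

Emit:
{"fn": "jog_arm", "kwargs": {"commands": [[0,0,0,0,0,0,1],[0,0,-0.05,0,0,0,1],[0,0,-0.2,0,0,0,1],[0,0,-0.4,0,0,0,1],[0,0,-0.6,0,0,0,1]]}}

```text
time_s: 25.95
position: [461.0, -371.9, 128.4]
tcp_rot: [-3.141, 0.001, 3.004]
force: [1.0, -0.4, 0.2]
width: 85.4
finger_force: 0.0
```

```bash
python3 plan.py 455,-275,130,148 447,-177,130,124 439,-79,130,100.6
```

```text
t 25.95 at [ 461.  -371.9  128.4] rot [-1.7994e+02  4.0000e-02  1.7212e+02] q [-0.68  0.17  0.07  1.47 -0.   -0.54] w 85.4 F [ 1.  -0.4  0.2]
455,-275,130,148 [ 0.096  0.476 -0.008] [-0.001  0.001  0.536] 
447,-177,130,124 [0.294 0.394 0.   ] [-0.    -0.     0.533] 
439,-79,130,100.6 [0.429 0.241 0.   ] [ 0.   -0.    0.52]
```

Emit:
{"fn": "jog_arm", "kwargs": {"commands": [[0.02,0.095,0,0,0,0.11,1],[0.04,0.19,0,0,0,0.22,1],[0.06,0.285,0,0,0,0.33,1],[0.08,0.38,0,0,0,0.43,1],[0.096,0.476,-0.01,0,0,0.536,1]]}}

```text
time_s: 26.45
position: [455.1, -274.4, 129.1]
tcp_rot: [-3.141, 0.002, 2.58]
force: [-0.1, 0.0, 0.3]
width: 85.6
finger_force: 0.0
```

Emit:
{"fn": "jog_arm", "kwargs": {"commands": [[0.06,0.08,0,0,0,0.11,1],[0.12,0.16,0,0,0,0.22,1],[0.18,0.24,0,0,0,0.33,1],[0.24,0.32,0,0,0,0.43,1],[0.294,0.394,0,0,0,0.533,1]]}}

```text
time_s: 26.95
position: [447.1, -176.4, 129.2]
tcp_rot: [3.141, 0.002, 2.161]
force: [1.3, 1.0, -0.8]
width: 85.6
finger_force: 0.0
```

Emit:
{"fn": "jog_arm", "kwargs": {"commands": [[0.11,0.06,0,0,0,0.13,1],[0.22,0.12,0,0,0,0.26,1],[0.33,0.18,0,0,0,0.39,1],[0.41,0.23,0,0,0,0.5,1],[0.429,0.241,0,0,0,0.52,1]]}}

```text
time_s: 27.45
position: [439.2, -77.7, 129.1]
tcp_rot: [3.14, 0.001, 1.756]
force: [0.5, 0.1, -0.4]
width: 85.4
finger_force: 0.0
```

```bash
python3 plan.py 439,-79,130,100.8 439,-79,11,100.8;  python3 - <<'E'
from rig import robot
from h import *
import pickle
w=robot.get_image('wrist');t=robot.get_image('top');pickle.dump((w,t),open('d3.pkl','wb'))
a=cv2.resize(t['pixels'][170:310,125:450,::-1],(440,190),interpolation=2);b=w['pixels'][:300,160:460,::-1]
cv2.imwrite('pics/c5.png',np.hstack([cv2.copyMakeBorder(a,0,260,0,0,0),cv2.resize(b,(350,450)) if 0 else cv2.copyMakeBorder(cv2.resize(b,(350,350)),0,100,0,0,0)]))
y=np.radians(10.8);X=np.array([np.cos(y),np.sin(y)]);Y=np.array([-X[1],X[0]])
print((pix(w,[np.r_[np.array([439,-79])+X*a+Y*b,52] for a,b in((-33,-72.5),(33,-72.5),(33,72.5),(-33,72.5))])-[160,0])*350/300)
E
```

```text
t 27.45 at [439.2 -77.7 129.1] rot [1.7991e+02 8.0000e-02 1.0061e+02] q [-0.17 -0.18 -0.28  1.47 -0.    1.21] w 85.4 F [ 0.5  0.1 -0.4]
439,-79,130,100.8 [-0.006 -0.002 -0.004] [ 0.002  0.002 -0.004] 
439,-79,11,100.8 [ 0.    -0.     0.595] [0. 0. 0.] 
[[ 92.61478428 357.30736522]
 [194.62047701 357.03173636]
 [202.99245547 123.18930498]
 [ 82.6239879  123.44693466]]
```

View pics/c5.png

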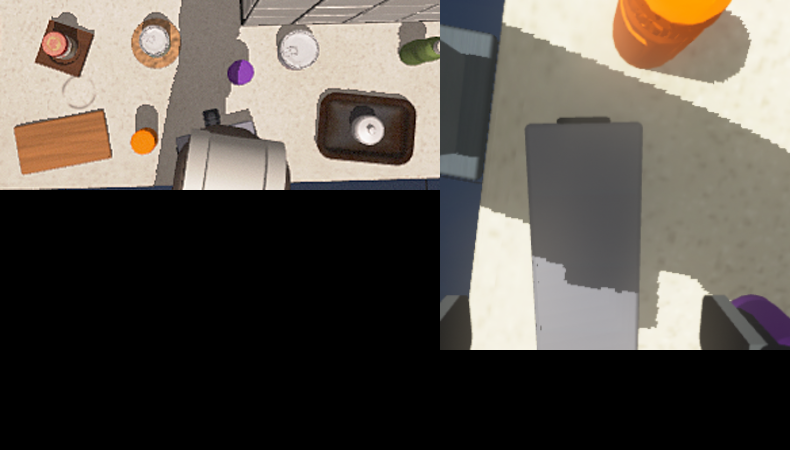

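The pot stands in the tray centre (left half, (368,129)). In the wrist half the box's far edge runs (526..642, 124), matching the prediction. I descend on the box.

Emit:
{"fn": "jog_arm", "kwargs": {"commands": [[-0.005,0,0.06,0,0,-0.004,1],[-0.005,0,0.18,0,0,-0.004,1],[-0.005,0,0.33,0,0,-0.004,1],[-0.005,0,0.46,0,0,-0.004,1],[-0.005,0,0.54,0,0,-0.004,1]], "force": 60}}

```text
time_s: 28.05
position: [438.0, -81.0, 17.2]
tcp_rot: [-3.139, 0.0, 1.76]
force: [0.7, -0.5, 0.3]
width: 85.3
finger_force: 0.0
```

Emit:
{"fn": "jog_arm", "kwargs": {"commands": [[0,0,0.01,0,0,0,1],[0,0,0.03,0,0,0,1],[0,0,0.04,0,0,0,1],[0,0,0.045,0,0,0,1],[0,0,0.045,0,0,0,1]]}}

```text
time_s: 28.55
position: [439.7, -80.3, 11.7]
tcp_rot: [3.14, 0.002, 1.759]
force: [0.6, -0.0, -0.3]
width: 85.5
finger_force: 0.0
```

```bash
python3 plan.py 439.2,-79,11,100.8; python3 -c "
import pickle
from h import *
w,T=pickle.load(open('d3.pkl','rb'))
f=lambda p:(np.array(p)+.5)*325/440-.5+[125,170]
print(world(T,f([(368,129)]),64))"
```

```text
t 28.55 at [439.7 -80.3  11.7] rot [1.7993e+02 9.0000e-02 1.0080e+02] q [-0.18 -0.13 -0.47  1.24 -0.    1.2 ] w 85.5 F [ 0.6 -0.  -0.3]
439.2,-79,11,100.8 [ 0.007 -0.001  0.003] [0.002 0.002 0.   ] 
[[ 462.21117698 -364.12100528   64.        ]]
```

Emit:
{"fn": "jog_arm", "kwargs": {"commands": [[0.006,0,0,0,0,0,0.9],[0.006,0,0,0,0,0,0.8],[0.006,0,0,0,0,0,0.7],[0.006,0,0,0,0,0,0.5],[0.006,0,0,0,0,0,0]]}}

```text
time_s: 29.05
position: [439.5, -79.0, 11.8]
tcp_rot: [3.14, 0.001, 1.759]
force: [-1.2, 1.9, 6.8]
width: 65.3
finger_force: 67.1
```

Emit:
{"fn": "jog_arm", "kwargs": {"commands": [[0,0,0,0,0,0,0],[0,0,0,0,0,0,0],[0,0,0,0,0,0,0],[0,0,0,0,0,0,0],[0,0,0,0,0,0,0]]}}

```text
time_s: 29.55
position: [439.5, -78.9, 11.8]
tcp_rot: [3.14, 0.001, 1.759]
force: [-1.4, 0.5, 6.0]
width: 65.6
finger_force: 67.1
```

```bash
python3 plan.py 439.2,-79,135,100.8 442,21,135,100.2 446,121,135,99.7 451,222,135,99.2
```

```text
t 29.55 at [439.5 -78.9  11.8] rot [1.7992e+02 8.0000e-02 1.0081e+02] q [-0.18 -0.13 -0.47  1.24 -0.    1.2 ] w 65.6 F [-1.4  0.5  6. ]
439.2,-79,135,100.8 [-0.001 -0.001 -0.616] [0.002 0.002 0.   ] 
442,21,135,100.2 [0.489 0.107 0.   ] [-0.    -0.     0.013] 
446,121,135,99.7 [0.489 0.108 0.   ] [ 0.    -0.     0.011] 
451,222,135,99.2 [0.494 0.11  0.   ] [-0.    -0.     0.011]
```

Emit:
{"fn": "jog_arm", "kwargs": {"commands": [[0,0,-0.02,0,0,0,0],[0,0,-0.08,0,0,0,0],[0,0,-0.18,0,0,0,0],[0,0,-0.3,0,0,0,0],[0,0,-0.42,0,0,0,0]]}}

```text
time_s: 30.05
position: [438.7, -78.9, 96.4]
tcp_rot: [-3.141, 0.001, 1.759]
force: [-0.1, -1.2, -4.6]
width: 65.3
finger_force: 67.6
```

Emit:
{"fn": "jog_arm", "kwargs": {"commands": [[0,0,-0.08,0,0,0,0],[0,0,-0.16,0,0,0,0],[0,0,-0.22,0,0,0,0],[0,0,-0.25,0,0,0,0],[0,0,-0.25,0,0,0,0]]}}

```text
time_s: 30.55
position: [439.3, -78.9, 145.8]
tcp_rot: [3.14, 0.002, 1.759]
force: [-0.9, 0.0, -5.0]
width: 65.0
finger_force: 67.7
```

```bash
python3 plan.py 442,21,145,100.2 446,121,145,99.7 451,222,145,99.2; python3 -c "
import pickle
from h import *
W=pickle.load(open('w3.pkl','rb'))
y=np.radians(9.2);X=np.array([np.cos(y),np.sin(y)]);Y=np.array([-X[1],X[0]])
c=[np.array([451,222.1])+X*a+Y*b for a,b in((-48,-90),(48,-90))]
print(np.round(c,1),pix(W,[np.r_[k,12] for k in c]),world(W,[(149,142),(234,143),(140,5),(235,5)],12).round(1))"
```

```text
t 30.55 at [439.3 -78.9 145.8] rot [1.7993e+02 9.0000e-02 1.0080e+02] q [-0.18 -0.18 -0.24  1.5  -0.    1.21] w 65.0 F [-0.9  0.  -5. ]
442,21,145,100.2 [0.488 0.107 0.003] [0.002 0.002 0.013] 
446,121,145,99.7 [0.489 0.108 0.   ] [ 0.    -0.     0.011] 
451,222,145,99.2 [0.494 0.11  0.   ] [-0.    -0.     0.011] 
[[418.  125.6]
 [512.8 140.9]] [[143.83664373 140.41439494]
 [231.5352782  142.80110879]] [[423.8 124.9  12. ]
 [515.4 141.2  12. ]
 [402.2 258.4  12. ]
 [495.6 275.5  12. ]]
```

Emit:
{"fn": "jog_arm", "kwargs": {"commands": [[0.04,0.01,0,0,0,0.003,0],[0.12,0.027,0,0,0,0.006,0],[0.23,0.05,0,0,0,0.01,0],[0.35,0.077,0,0,0,0.013,0],[0.488,0.107,0,0,0,0.013,0]]}}

```text
time_s: 31.05
position: [441.2, 22.1, 144.1]
tcp_rot: [-3.141, 0.001, 1.748]
force: [0.0, -0.1, -3.8]
width: 65.1
finger_force: 67.7
```

Emit:
{"fn": "jog_arm", "kwargs": {"commands": [[0.12,0.027,0,0,0,0,0],[0.24,0.054,0,0,0,0,0],[0.35,0.077,0,0,0,0.01,0],[0.44,0.097,0,0,0,0.01,0],[0.489,0.108,0,0,0,0.011,0]]}}

```text
time_s: 31.55
position: [445.1, 122.6, 144.0]
tcp_rot: [-3.141, 0.001, 1.742]
force: [0.2, -0.3, -4.0]
width: 65.1
finger_force: 67.7
```

Emit:
{"fn": "jog_arm", "kwargs": {"commands": [[0.07,0.016,0,0,0,0,0],[0.18,0.04,0,0,0,0,0],[0.31,0.07,0,0,0,0.01,0],[0.42,0.095,0,0,0,0.01,0],[0.494,0.118,0,0,0,0.011,0]]}}

```text
time_s: 32.05
position: [452.2, 223.8, 144.4]
tcp_rot: [-3.141, 0.001, 1.732]
force: [-0.5, -0.8, -4.4]
width: 64.7
finger_force: 67.7
```

```bash
python3 plan.py 452.5,222.2,145,99.2 452.5,222.2,45,99.2;  python3 - <<'E'
from rig import robot
from h import *
import pickle
t=robot.get_image('scene');pickle.dump(t,open('d4.pkl','wb'))
cv2.imwrite('pics/c6.png',cv2.resize(t['pixels'][150:390,120:440,::-1],(800,600),interpolation=2))
E
```

```text
t 32.05 at [452.2 223.8 144.4] rot [-1.7999e+02  8.0000e-02  9.9240e+01] q [ 0.46 -0.04 -0.12  1.49 -0.    1.87] w 64.7 F [-0.5 -0.8 -4.4]
452.5,222.2,145,99.2 [-0.008  0.    -0.003] [-0.     0.002  0.001] 
452.5,222.2,45,99.2 [ 0.  -0.   0.5] [0. 0. 0.]
```

View pics/c6.png

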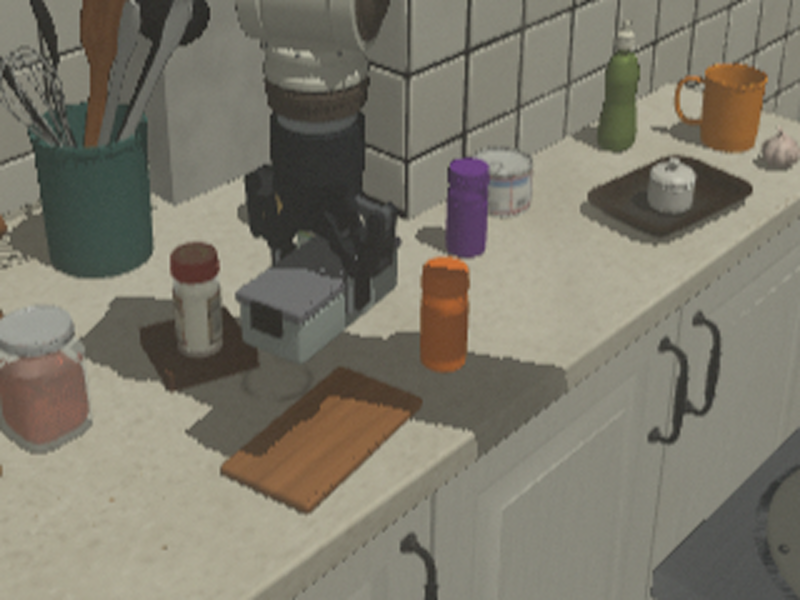

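The box hangs level. The board's corners in this scene crop are at (222,468), (340,370), (422,402) and (308,510). The jar and pot stand upright.

```bash
python3 -c "
import pickle
from h import *
S=pickle.load(open('d4.pkl','rb'))
f=lambda p:(np.array(p)+.5)/2.5-.5+[120,150]
P=world(S,f([(222,467),(340,369),(422,402),(308,508)]),12);print(P.round(1),P.mean(0))"
```

```text
[[479.6 317.7  12. ]
 [506.1 146.7  12. ]
 [414.2 132.2  12. ]
 [388.6 303.6  12. ]] [447.12667874 225.03272466  12.        ]
```

Emit:
{"fn": "jog_arm", "kwargs": {"commands": [[-0.006,0,0.05,0,0,0,0],[-0.006,0,0.16,0,0,0,0],[-0.006,0,0.3,0,0,0,0],[-0.006,0,0.42,0,0,0,0],[-0.006,0,0.5,0,0,0,0]]}}

```text
time_s: 32.6
position: [451.6, 219.6, 42.1]
tcp_rot: [-3.139, 0.002, 1.731]
force: [-0.4, -0.6, -3.8]
width: 65.2
finger_force: 67.6
```

Emit:
{"fn": "jog_arm", "kwargs": {"commands": [[0,0,0,0,0,0,0],[0,0,0,0,0,0,0],[0,0,0,0,0,0,0],[0,0,0,0,0,0,0],[0,0,0,0,0,0,0]]}}

```text
time_s: 33.1
position: [453.0, 221.3, 45.6]
tcp_rot: [3.14, 0.001, 1.732]
force: [-0.5, -0.0, -4.0]
width: 64.9
finger_force: 68.0
```

```bash
python3 plan.py 452.5,222.2,24,99.2
```

```text
t 33.1 at [453.  221.3  45.6] rot [1.799e+02 5.000e-02 9.922e+01] q [ 0.46 -0.01 -0.29  1.3  -0.    1.87] w 64.9 F [-0.5 -0.  -4. ]
452.5,222.2,24,99.2 [ 0.005 -0.002  0.108] [0.002 0.001 0.   ]
```

Emit:
{"fn": "jog_arm", "kwargs": {"commands": [[0.007,-0.007,0.03,0,0,0,0],[0.007,-0.007,0.06,0,0,0,0],[0.007,-0.007,0.085,0,0,0,0],[0.007,-0.007,0.1,0,0,0,0],[0.007,-0.007,0.105,0,0,0,0]]}}

```text
time_s: 33.6
position: [450.6, 222.1, 23.8]
tcp_rot: [-3.141, 0.001, 1.732]
force: [-7.2, -3.1, 7.5]
width: 65.1
finger_force: 68.9
```

Emit:
{"fn": "jog_arm", "kwargs": {"commands": [[0,0,0.002,0,0,0,0],[0,0,0.003,0,0,0,0],[0,0,0.003,0,0,0,0],[0,0,0.003,0,0,0,0],[0,0,0.003,0,0,0,0]]}}

```text
time_s: 34.1
position: [450.7, 222.2, 23.9]
tcp_rot: [3.142, 0.001, 1.732]
force: [-5.5, -2.9, 5.0]
width: 65.2
finger_force: 68.7
```

The box is in contact with the board. I release it, retract and move clear so I can check.

Emit:
{"fn": "jog_arm", "kwargs": {"commands": [[0,0,0,0,0,0,0.8],[0,0,0,0,0,0,0.85],[0,0,0,0,0,0,0.9],[0,0,0,0,0,0,1],[0,0,0,0,0,0,1]]}}

```text
time_s: 34.6
position: [451.1, 222.3, 23.2]
tcp_rot: [3.141, 0.001, 1.732]
force: [-0.8, 0.2, -0.4]
width: 85.3
finger_force: 0.0
```

Emit:
{"fn": "jog_arm", "kwargs": {"commands": [[0,0,0,0,0,0,1],[0,0,-0.05,0,0,0,1],[0,0,-0.2,0,0,0,1],[0,0,-0.4,0,0,0,1],[0,0,-0.6,0,0,0,1]]}}

```text
time_s: 35.1
position: [450.6, 222.3, 145.2]
tcp_rot: [3.141, 0.001, 1.732]
force: [0.5, 0.7, 0.1]
width: 85.3
finger_force: 0.0
```

Emit:
{"fn": "jog_arm", "kwargs": {"commands": [[-0.2,0,-0.05,0,0,0,1],[-0.4,0,-0.1,0,0,0,1],[-0.6,0,-0.15,0,0,0,1],[-0.8,0,-0.2,0,0,0,1],[-1,0,-0.25,0,0,0,1]]}}

```text
time_s: 35.6
position: [482.9, 23.5, 194.9]
tcp_rot: [3.14, 0.001, 1.732]
force: [0.4, 1.2, 0.5]
width: 85.2
finger_force: 0.0
```

Emit:
{"fn": "jog_arm", "kwargs": {"commands": [[-0.2,0,0,0,0,0,1],[-0.4,0,0,0,0,0,1],[-0.6,0,0,0,0,0,1],[-0.8,0,0,0,0,0,1],[-0.9,0,0,0,0,0,1]]}}

```text
time_s: 36.1
position: [511.8, -155.4, 194.3]
tcp_rot: [3.141, 0.002, 1.73]
force: [-0.0, -0.2, -0.9]
width: 85.4
finger_force: 0.0
```

```bash
python3 plan.py;  python3 - <<'E'
from rig import robot
from h import *
import pickle
t=robot.get_image('top');pickle.dump(t,open('d5.pkl','wb'))
a=cv2.resize(t['pixels'][170:310,125:258,::-1],(532,560),interpolation=2);b=cv2.resize(t['pixels'][230:300,350:442,::-1],(268,204),interpolation=2)
b=np.clip((b/255.)**.6*255,0,255).astype('uint8')
cv2.imwrite('pics/c7.png',np.hstack([a,cv2.copyMakeBorder(b,0,356,0,0,0)]))
E
```

```text
t 36.1 at [ 511.8 -155.4  194.3] rot [1.7995e+02 1.1000e-01 9.9100e+01] q [-0.29  0.04  0.05  1.58 -0.    1.12] w 85.4 F [-0.  -0.2 -0.9]
```

View pics/c7.png

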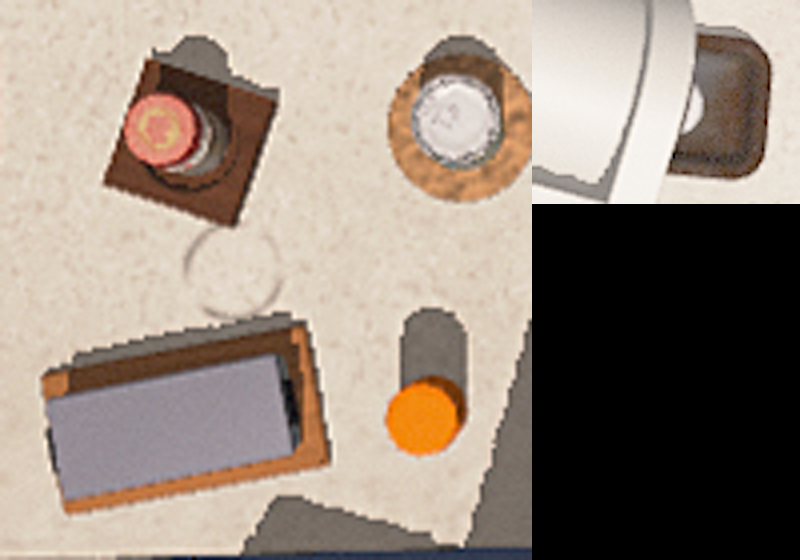

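The box lid's corners are at (48,402), (278,355), (296,455) and (66,498). The tin's centre is at (456,120) and the jar's cap at (160,130). I compute the offsets.

```bash
python3 -c "
import pickle
from h import *
T=pickle.load(open('d5.pkl','rb'));f=lambda p:(np.array(p)+.5)/4-.5+[125,170]
P=world(T,f([(48,402),(279,355),(296,455),(66,498)]),64);e=np.diff(np.vstack([P,P[:1]]),axis=0)
print(P.mean(0).round(1),np.hypot(*e[:,:2].T).round(1),np.degrees(np.arctan2(e[:,1],e[:,0])).round(1))
print(world(T,f([(456,120)]),80),world(T,f([(160,130)]),116))
T=pickle.load(open('d3.pkl','rb'))[1]
g=cv2.cvtColor(T['pixels'],cv2.COLOR_RGB2GRAY)[250:285,375:420];m=(g>120).astype('uint8')
n,l,s,c=cv2.connectedComponentsWithStats(m);i=1+s[1:,4].argmax();print(s[i],c[i]);print(world(T,[c[i]+[375,250]],45))"
```

```text
[449.6 219.4  64. ] [149.5  64.2 148.   61.8] [ -80.  -171.4   99.    10. ]
[[639.01971454  33.8985143   80.        ]] [[634.28498959 212.50278781 116.        ]]
[ 12   6  22  21 359] [22.2729805  15.84401114]
[[ 459.26396679 -370.8015058    45.        ]]
```

Everything is within about 3 mm of its target, upright and released, and the arm is clear. I hand the job in.

```bash
python3 -c "
from rig import robot
print(robot.close_job())"
```

```text
the job is handed in; nothing more can be done
None
```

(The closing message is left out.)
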